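# Batch recall: tip the cartons to read their bases, slide the recalled into the fence

### The arm

A 7-joint arm with a two-finger parallel gripper is mounted at the origin on a cart in front of the work surface, level with it; the furniture and walls round the work are solid. World frame = base frame: x ahead of the robot, y to its left, z up, the work surface at z = 0. Lengths are in m, angles in rad, forces in N, time in s.
With the tool pointing down it reaches from about 0.4 to 0.85 m from the base axis. Payload 10.4 kg.
Tool frame: the origin (TCP) lies on the centre line of the jaws, within the pads' length; the fingertips stand 25 mm ahead of it and the grasp point (between the pads) lies 6 mm ahead of it; z points along the fingers, y is the line along which they close (so a half turn about z gives the same grasp; the last joint's range is limited). The gripper opens to 87 mm and grips with 3 to 60 N. Pads are 19 mm wide; open, the fingers measure 117 mm over their backs; the gripper's body (75 mm by 190 mm) begins 51 mm behind the grasp point.
Start: joints at [1.29, 0.332, -0.065, 1.46, 0.022, 1.35, -0.088], TCP at [0.159, -0.604, 0.248] pointing down, gripper open.
Joint ranges: [-2.6, 2.6], [-0.5, 2.12], [-1.47, 1.34], [0.16, 2.42], [-1.27, 4.41], [0.06, 2.06], [-2.6, 2.6]. Speed limits (rad/s): [2.22, 2.22, 2.79, 2.79, 3.14, 3.14, 3.14].

### API

Orientations are given as a unit quaternion [x, y, z, w].
In Python, from workcell import manip, cams, models gives the robot as it stands.
- The arm moves only by the tool send_rows, never from a script. Its argument "steps" is a list of rows, each a list of 7 numbers: the shift along the tool's x, y, z in mm, then the turn, a rotation vector about the tool's x, y, z in degrees, then the opening, from 0 (shut) to 1 (fully open). A call has 1 to 8 rows; each row is the pose to reach, as a shift and turn from the pose commanded when the call began, along the tool's axes at that moment; what a row does not reach only later rows make up. A row lasts 1/8 s, in which the tool goes at most 62.5 mm and 10.7 degrees, less where a joint would pass 70% of its speed; a pose out of reach is approached as far as the arm can. A call with a gripper value outside its range is refused whole. The fingers move at their own pace and stop on an object; "grip_force" is the grip in N (left out, the last holds). Time passes only in rows, so rows that repeat a pose let the fingers close. It gives the time, the measured TCP pose, the force, the opening and the grip force at its end, in the units of the state.
- manip.get_obs(): the state, without advancing time (a new reading comes with each control period).
- cams.snapshot(name): name is "scene" or "top" or "wrist"; returns a dict with "pixels" (480x640x3 uint8, red, green, blue), "K" (3x3 intrinsics, pixels), "dist" ([k1, k2, p1, p2, k3] as OpenCV has them; the pictures are not rectified), "cam_to_world" (4x4, takes a point from camera to world coordinates). Camera axes: x right, y up, looking along -z (the intrinsics and any distortion apply to the point x, -y, -z); pixel columns grow to the right and rows downward; lengths in m; the calibration is good to about 2 mm. A picture is of the moment at which its call begins. There is no depth.
- manip.close_job(): hands the job in; it is judged then, once.
Trained networks look in a picture, given as the dict that the camera call returned (one of the last four; its "shot" number tells which), for a name from the list of things; names that differ only in an ending like _2 or _b are one class to them, and where a whole thing is asked for, a point or a joint stands for the part that bears it (a point fixed in the world has none). Each returns a list of dicts, best first, with "confidence" (0 to 1); they miss things now and then, are a little off and sometimes report something else, mostly with a low value. They report only what shows in the picture. A call takes as long as a camera call.
- models.find_in(query, picture): "box" ([left, top, width, height] in pixels, round what is visible of it).
The state is a dict: "time_s": time; "joints": joint angles; "joint_vel": joint speeds; "joint_torque": joint torques, N m; "position": TCP position; "tcp_rot": TCP orientation; "wrist_force": force on the tool from outside, world axes, zero at the start; "torque": the same for the moment, N m; "opening": finger opening in m; "gripper_force": force on a finger pad.
Only numpy, scipy, OpenCV 4.12 (cv2) and the standard library are available. Lean on these libraries where they do the work, as an engineer would, in place of code of your own. Each camera call takes 0.05 s, during which the arm holds its last target. There are 200 camera calls.

### The job

Tip the three upright swab cartons in the front row over away from you onto their backs, so that the mark on each underside faces you, before you move any of them on. Then slide the cartons whose underside carries a bar along the counter until they lie, still on their backs, wholly inside the aluminium fence, and leave the one with a round disc lying where it fell, outside. Do not pick any carton up, and do not knock over or push aside the two vials in the fence or the specimen pot beside the row.

Things in the scene. Friction and masses are not known exactly. Their poses are not given: they have to be found in the camera images.
- carton_a_top (a point): centre of the top of carton_a, 110 mm along z from its origin
- carton_b_top (a point): centre of the top of carton_b, 110 mm along z from its origin
- carton_c_top (a point): centre of the top of carton_c, 110 mm along z from its origin
- carton_a: upright swab carton, one of three alike in the front row: 51 deep (x) x 86 wide (y) x 110 mm tall (z), 0.12 kg. Origin: centre of its underside; z to its top, +x out of its back, away from the robot. On its back, +x points down, underside to the robot, origin 25 mm above the counter. Pushed high it tips, low it slides; lying it is too wide to grip. Black mark hidden underneath: a 70 x 11 mm bar
- carton_b: upright swab carton, one of three alike in the front row: 51 deep (x) x 86 wide (y) x 110 mm tall (z), 0.12 kg. Origin: centre of its underside; z to its top, +x out of its back, away from the robot. On its back, +x points down, underside to the robot, origin 25 mm above the counter. Pushed high it tips, low it slides; lying it is too wide to grip. Black mark hidden underneath: a 70 x 11 mm bar
- carton_c: upright swab carton, one of three alike in the front row: 51 deep (x) x 86 wide (y) x 110 mm tall (z), 0.12 kg. Origin: centre of its underside; z to its top, +x out of its back, away from the robot. On its back, +x points down, underside to the robot, origin 25 mm above the counter. Pushed high it tips, low it slides; lying it is too wide to grip. Black mark hidden underneath: a round 38 mm disc
- fence: fixed aluminium fence on the counter, 28 mm high, 5 mm thick: a back rail along y and a side rail at each end, no floor, open towards the robot (-x). Inside 450 mm wide (y), 130 mm deep (x). Origin on the counter at the centre of the enclosed area: open front at its x = -65 mm, back rail at x = +65 mm, side rails at y = +/-225 mm
- vial_left: small loose glass injection vial with cap, 25 mm diameter, about 60 mm tall, standing inside the fence between the places where cartons can lie; bystander, must stay upright and in place. Origin at the centre of its foot; the left one (nearer +y)
- vial_right: small loose glass injection vial with cap, 25 mm diameter, about 60 mm tall, standing inside the fence between the places where cartons can lie; bystander, must stay upright and in place. Origin at the centre of its foot; the right one (nearer -y)
- pot: loose specimen pot with a white screw lid, 51 mm diameter, 74 mm tall, standing on the counter to the left of the row of cartons; bystander, must stay upright and in place. Origin at the centre of its foot

How it is judged:
By the outcome, as a careful person would: the job done as asked, in the order asked, and still so for the second after the job is handed in, with the robot touching nothing.
It also fails if it takes over 64 s, if anything falls off the work surface, if the arm or the gripper's body presses on something with over 40 N, if the wrist force passes 120 N, or if a joint passes its speed limit or range.

## Working session

There is one attempt and no reset: what is moved stays moved. The work goes in short steps, Python scripts to look and compute and a tool call to move; the robot and the scene stay as the last step left them, time stands still between calls to the robot, and variables do not carry over. Pictures are saved under pics/ and viewed, at most 10 in all, crops included, and the job is handed in when it is done.

Besides the shell and the picture viewer there is one more tool, called after "Emit:" in YAML: its name, and indented under it one key for each argument. send_rows: Moves the arm, as the interface text tells. Its arguments: {"type":"object","properties":{"steps":{"type":"array"},"grip_force":{"type":"number"}},"required":["steps"]}

```bash
mkdir -p pics
cat > h.py <<'E'
import numpy as np, cv2
from workcell import manip, cams, models
def ray(p,uv):
    q=cv2.undistortPoints(np.array([[uv]],float),np.array(p["K"]),np.array(p["dist"]))[0,0]
    T=np.array(p["cam_to_world"]); d=T[:3,:3]@np.array([q[0],-q[1],-1]); return T[:3,3],d
def at(p,uv,z):
    o,d=ray(p,uv); return (o+d*(z-o[2])/d[2]).round(4)
def proj(p,X):
    T=np.array(p["cam_to_world"]); c=(np.atleast_2d(X)-T[:3,3])@T[:3,:3]
    c=c*[1,-1,-1]
    return cv2.projectPoints(c,np.zeros(3),np.zeros(3),np.array(p["K"]),np.array(p["dist"]))[0][:,0].round(1)
def save(p,n): cv2.imwrite(f"pics/{n}.png",np.array(p["pixels"])[:,:,::-1])
E
python3 - <<'E'
from h import *
o=manip.get_obs(); print(o["time_s"],o["position"],o["tcp_rot"])
ims=[]
for n in("scene","top"):
    p=cams.snapshot(n); save(p,n+"0"); print(n,np.array(p["cam_to_world"]).round(3).tolist())
    for q in("carton_a","fence","vial_left","pot"):
        for r in models.find_in(q,p)[:4]: 
            b=r["box"]; print(q,np.round(b,0),round(r["confidence"],2), at(p,(b[0]+b[2]/2,b[1]+b[3]/2),0.05))
E
```

```text
0.0 [ 0.15925834 -0.60398852  0.24673795] [ 9.91701994e-01  1.28555934e-01 -1.18176398e-04 -7.15542556e-04]
scene [[0.887, 0.263, -0.379, 0.255], [-0.461, 0.506, -0.729, -0.678], [0.0, 0.821, 0.57, 0.581], [0.0, 0.0, 0.0, 1.0]]
carton_a [224. 222.  36.  70.] 0.9 [0.4371 0.0236 0.05  ]
carton_a [262. 265.  46.  79.] 0.8 [ 0.4579 -0.1458  0.05  ]
carton_a [283. 317.  57.  97.] 0.72 [ 0.4401 -0.2885  0.05  ]
carton_a [424. 283.  12.  29.] 0.43 [ 0.6971 -0.2499  0.05  ]
fence [308. 217. 197. 165.] 0.95 [ 0.655  -0.2348  0.05  ]
vial_left [373. 242.  10.  25.] 0.75 [ 0.6858 -0.0983  0.05  ]
vial_left [260. 264.  50.  81.] 0.28 [ 0.4573 -0.1458  0.05  ]
pot [220. 199.  25.  27.] 0.98 [0.4729 0.2012 0.05  ]
top [[-0.017, 0.987, -0.161, 0.434], [-1.0, -0.016, 0.007, -0.067], [0.005, 0.161, 0.987, 0.919], [0.0, 0.0, 0.0, 1.0]]
carton_a [409. 292.  57.  30.] 0.83 [ 0.4403 -0.2918  0.05  ]
carton_a [237. 296.  57.  30.] 0.8 [0.438  0.0219 0.05  ]
carton_a [336. 286.  52.  29.] 0.66 [ 0.4544 -0.1539  0.05  ]
fence [237. 135. 244.  92.] 0.85 [ 0.6789 -0.1557  0.05  ]
vial_left [309. 159.  10.  21.] 0.73 [ 0.7033 -0.0706  0.05  ]
pot [143. 281.  38.  28.] 0.92 [0.4703 0.2093 0.05  ]
pot [236. 294.  55.  34.] 0.52 [0.438 0.025 0.05 ]
```

View pics/top0.png

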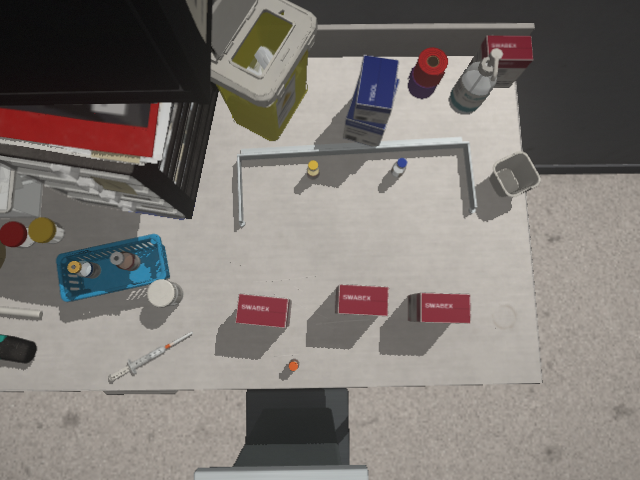

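View pics/scene0.png

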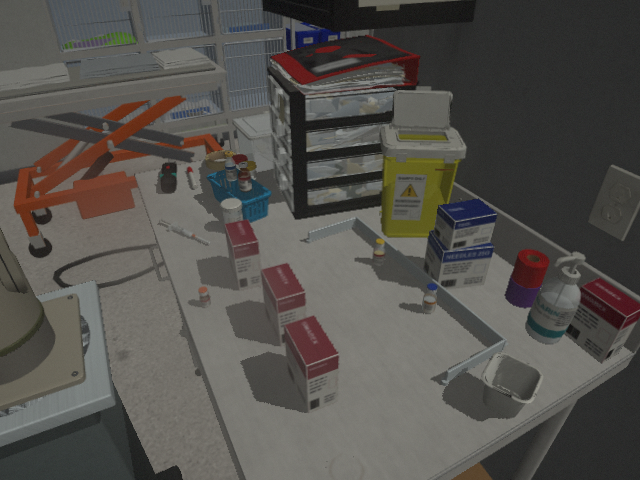

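The top view shows three carton tops at about (263,310), (362,300) and (445,308). The fence corners are near (240,155), (467,145), (241,224) and (474,211). The vials stand at about (313,170) and (398,168), and the pot is at (162,292).

Run:
```python
from h import *
p=cams.snapshot("top"); im=np.array(p["pixels"])
hsv=cv2.cvtColor(im,cv2.COLOR_RGB2HSV)
m=(((hsv[...,0]<8)|(hsv[...,0]>165))&(hsv[...,1]>120)&(hsv[...,2]>60)).astype(np.uint8)
m[:250]=0; m=cv2.morphologyEx(m,cv2.MORPH_CLOSE,np.ones((9,9)))
for c in cv2.findContours(m,0,2)[0]:
    if cv2.contourArea(c)<600: continue
    b=cv2.boxPoints(cv2.minAreaRect(c)); P=np.array([at(p,u,.11) for u in b])
    e=P[1]-P[0],P[2]-P[1]
    print("top",b.round(0).tolist(),P.mean(0).round(4),[np.linalg.norm(x).round(3) for x in e],[np.degrees(np.arctan2(x[1],x[0])).round(1) for x in e])
for n,u in dict(BL=(241,155),BR=(467,146),FL=(242,223),FR=(474,211)).items(): print(n,at(p,u,.028))
for n,u in dict(vl=(313,163),vr=(402,162)).items(): print(n,at(p,u,.06))
for n,u in dict(vlf=(313,175),vrf=(396,173)).items(): print(n,at(p,u,.0))
print("pot",at(p,(162,292),.074)); 
p2=cams.snapshot("scene")
for n,u in dict(vl=(380,241),vr=(432,286)).items(): print(n,at(p2,u,.06))
for n,u in dict(vl=(378,264),vr=(428,311)).items(): print(n,at(p2,u,.0))
v=im[120:340,130:530]; cv2.imwrite("pics/c1.png",cv2.resize(v,(800,440),interpolation=cv2.INTER_CUBIC)[...,::-1])
```

```text
top [[236.0, 322.0], [239.0, 294.0], [286.0, 299.0], [284.0, 326.0]] [0.4396 0.0221 0.11  ] [np.float64(0.046), np.float64(0.081)] [np.float64(-5.3), np.float64(-96.6)]
top [[422.0, 294.0], [469.0, 294.0], [469.0, 322.0], [422.0, 322.0]] [ 0.4383 -0.2898  0.11  ] [np.float64(0.08), np.float64(0.047)] [np.float64(-91.0), np.float64(176.1)]
top [[338.0, 312.0], [340.0, 285.0], [387.0, 287.0], [386.0, 315.0]] [ 0.4544 -0.1502  0.11  ] [np.float64(0.046), np.float64(0.081)] [np.float64(-4.5), np.float64(-94.0)]
BL [0.7417 0.0713 0.028 ]
BR [ 0.7538 -0.3742  0.028 ]
FL [0.6059 0.0681 0.028 ]
FR [ 0.6225 -0.3787  0.028 ]
vl [ 0.7128 -0.0695  0.06  ]
vr [ 0.7123 -0.2376  0.06  ]
vlf [ 0.7072 -0.0692  0.    ]
vrf [ 0.7089 -0.2363  0.    ]
pot [0.4747 0.2022 0.074 ]
vl [ 0.7071 -0.0707  0.06  ]
vr [ 0.7115 -0.235   0.06  ]
vl [ 0.7067 -0.0718  0.    ]
vr [ 0.7107 -0.2379  0.    ]
```

View pics/c1.png

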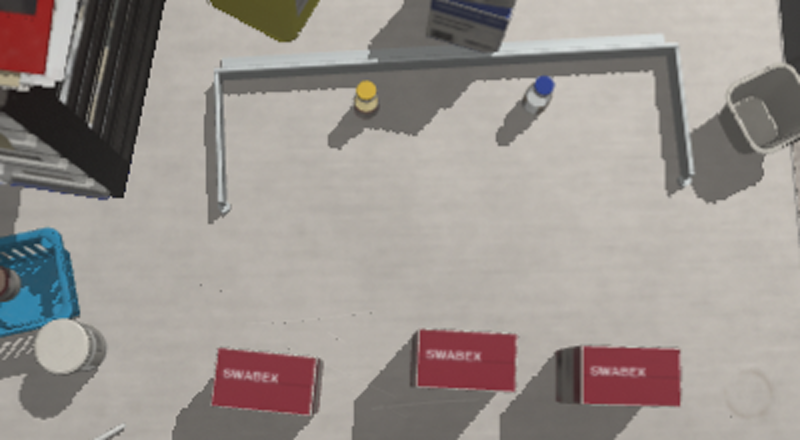

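The picture confirms the measurements. The cartons stand at about (0.438,-0.290), (0.454,-0.150) and (0.440,0.022), and the fence slots are centred near y = -0.31, -0.153 and 0.005. I'll move behind the right carton first.

Emit:
send_rows:
  steps:
    - [40,-36,0,0,0,2.4,0.5]
    - [81,-71,0,0,0,4.8,0.5]
    - [122,-107,0,0,0,7.2,0.5]
    - [163,-143,0,0,0,9.6,0.5]
    - [203,-179,0,0,0,12,0.5]
    - [244,-214,0,0,0,14.4,0.5]
    - [284,-250,0,0,0,16.8,0.5]
    - [284,-250,0,0,0,16.8,0.5]

```text
time_s: 1.6
position: [0.3726, -0.2867, 0.248]
tcp_rot: [1.0, -0.014, 0.001, 0.0]
wrist_force: [-0.3, 0.6, 0.6]
opening: 0.0435
gripper_force: 0.0
```

Emit:
send_rows:
  steps:
    - [0,3,50,0,0,0,0.5]
    - [0,3,100,0,0,0,0.5]
    - [0,3,126,0,0,0,0.5]
    - [12,3,126,0,0,0,0.5]
    - [24,3,126,0,0,0,0.5]
    - [36,3,126,0,0,0,0.5]
    - [46,3,126,0,0,0,0.5]
    - [54,3,126,0,0,0,0.5]

```text
time_s: 2.6
position: [0.425, -0.2952, 0.1219]
tcp_rot: [1.0, -0.018, 0.0, 0.0]
wrist_force: [-0.2, -0.2, -0.0]
opening: 0.0437
gripper_force: 0.2
```

Run:
```python
from h import *
a=cams.snapshot("scene"); b=cams.snapshot("wrist")
v=np.hstack([np.array(a["pixels"])[180:450,180:580],np.array(b["pixels"])[::2,::2][:240].copy() if 0 else cv2.resize(np.array(b["pixels"]),(360,270))])
cv2.imwrite("pics/t1.png",v[...,::-1])
```

```text
(no output)
```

View pics/t1.png

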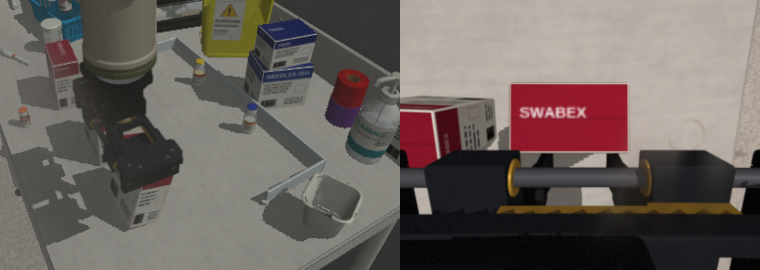

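The fingers are behind the right carton, squarely across it, and it is still about upright. I'll keep pushing.

Emit:
send_rows:
  steps:
    - [10,0,0,0,0,0,0.5]
    - [20,0,0,0,0,0,0.5]
    - [28,0,0,0,0,0,0.5]
    - [35,0,0,0,0,0,0.5]
    - [42,0,0,0,0,0,0.5]
    - [42,0,0,0,0,0,0.5]

```text
time_s: 3.45
position: [0.4665, -0.2965, 0.1215]
tcp_rot: [1.0, -0.017, 0.0, -0.0]
wrist_force: [-0.4, -0.1, -0.1]
opening: 0.0436
gripper_force: 0.0
```

Run:
```python
from h import *
a=cams.snapshot("scene"); b=cams.snapshot("wrist")
v=np.hstack([np.array(a["pixels"])[180:450,180:580],cv2.resize(np.array(b["pixels"]),(360,270))])
cv2.imwrite("pics/t2.png",v[...,::-1])
```

```text
(no output)
```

View pics/t2.png

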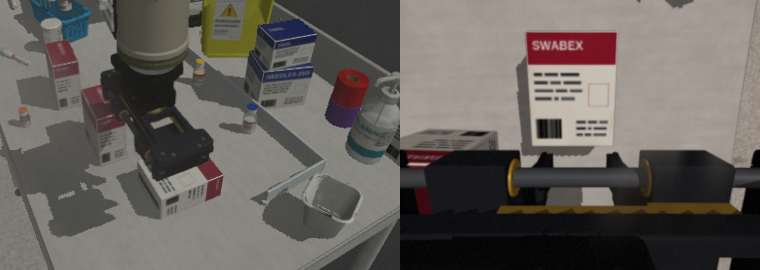

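The right carton has tipped onto its back. The middle one is next.

Emit:
send_rows:
  steps:
    - [-25,0,-45,0,0,0,0.5]
    - [-55,-25,-75,0,0,1,0.5]
    - [-82,-75,-75,0,0,2.5,0.5]
    - [-82,-125,-75,0,0,2.5,0.5]
    - [-82,-144,-75,0,0,2.5,0.5]
    - [-82,-144,-35,0,0,2.5,0.5]
    - [-82,-144,0,0,0,2.5,0.5]
    - [-82,-144,0,0,0,2.5,0.5]

```text
time_s: 4.55
position: [0.3876, -0.1496, 0.1198]
tcp_rot: [0.999, -0.04, -0.002, -0.001]
wrist_force: [-0.2, 0.3, 0.7]
opening: 0.0434
gripper_force: 0.0
```

Emit:
send_rows:
  steps:
    - [20,0,0,0,0,0,0.5]
    - [34,0,0,0,0,0,0.5]
    - [46,0,0,0,0,0,0.5]
    - [58,0,0,0,0,0,0.5]
    - [68,0,0,0,0,0,0.5]
    - [77,0,0,0,0,0,0.5]
    - [85,0,0,0,0,0,0.5]
    - [93,0,0,0,0,0,0.5]

```text
time_s: 5.55
position: [0.4823, -0.1573, 0.1215]
tcp_rot: [0.999, -0.04, -0.0, 0.0]
wrist_force: [-0.6, 0.7, 0.2]
opening: 0.0434
gripper_force: 0.0
```

Run:
```python
from h import *
a=cams.snapshot("scene"); save(a,"s3"); print(manip.get_obs()["position"])
for r in models.find_in("carton_b",a): print(r)
```

```text
[ 0.48319563 -0.15718695  0.12162442]
{'box': [290.3, 277.9, 76.0, 61.1], 'confidence': 0.87}
{'box': [226.7, 221.1, 37.6, 70.8], 'confidence': 0.8}
{'box': [317.9, 321.3, 88.6, 78.4], 'confidence': 0.6}
```

Emit:
send_rows:
  steps:
    - [-30,0,-45,0,0,0,0.5]
    - [-65,-30,-75,0,0,1,0.5]
    - [-100,-75,-75,0,0,2.4,0.5]
    - [-117,-125,-75,0,0,2.4,0.5]
    - [-117,-177,-75,0,0,2.4,0.5]
    - [-117,-177,-35,0,0,2.4,0.5]
    - [-117,-177,0,0,0,2.4,0.5]
    - [-117,-177,0,0,0,2.4,0.5]

```text
time_s: 6.65
position: [0.3775, 0.0285, 0.12]
tcp_rot: [0.998, -0.06, -0.002, -0.0]
wrist_force: [0.8, -0.3, 0.0]
opening: 0.0437
gripper_force: 0.0
```

Emit:
send_rows:
  steps:
    - [18,0,0,0,0,0,0.5]
    - [30,0,0,0,0,0,0.5]
    - [42,0,0,0,0,0,0.5]
    - [54,0,0,0,0,0,0.5]
    - [64,0,0,0,0,0,0.5]
    - [73,0,0,0,0,0,0.5]
    - [81,0,0,0,0,0,0.5]
    - [90,0,0,0,0,0,0.5]

```text
time_s: 7.65
position: [0.4691, 0.0176, 0.1215]
tcp_rot: [0.998, -0.06, -0.0, 0.0]
wrist_force: [0.5, -0.3, -0.6]
opening: 0.0438
gripper_force: 0.0
```

Emit:
send_rows:
  steps:
    - [-30,0,-50,0,0,0,0.5]
    - [-80,0,-100,0,0,0,0.5]
    - [-80,0,-150,0,0,0,0.5]
    - [-80,0,-150,0,0,0,0.5]

```text
time_s: 8.15
position: [0.3908, 0.0274, 0.2755]
tcp_rot: [0.998, -0.06, 0.004, 0.001]
wrist_force: [0.3, -1.1, -0.7]
opening: 0.0436
gripper_force: 0.0
```

Run:
```python
from h import *
print(manip.get_obs()["position"])
a=cams.snapshot("top"); save(a,"top3"); s=cams.snapshot("scene");b=cams.snapshot("wrist")
v=np.hstack([cv2.resize(np.array(a["pixels"])[120:390,130:530],(400,270)),cv2.resize(np.array(b["pixels"]),(360,270))])
v2=np.hstack([np.array(s["pixels"])[180:450,180:580],np.zeros((270,360,3),np.uint8)])
cv2.imwrite("pics/t4.png",np.vstack([v,v2])[...,::-1])
```

```text
[0.39075857 0.02744818 0.27553783]
```

View pics/t4.png

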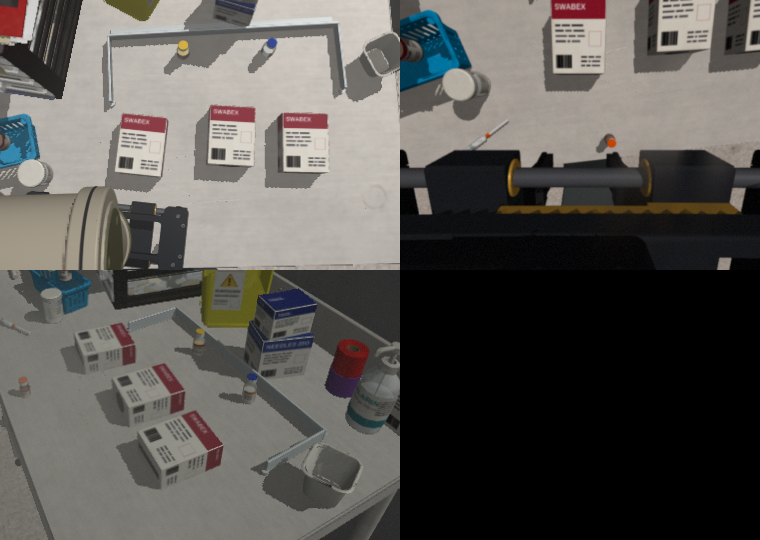

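All three cartons lie on their backs at top-crop x 141, 232 and 304. The vials and pot are untouched. The undersides aren't visible yet, so I'll check the wrist camera geometry for a tilted look.

Run:
```python
from h import *
from scipy.spatial.transform import Rotation as R
o=manip.get_obs(); b=cams.snapshot("wrist"); T=np.array(b["cam_to_world"]); Q=R.from_quat(o["tcp_rot"]).as_matrix()
print("cam in tool",Q.T@(T[:3,3]-o["position"]),(Q.T@T[:3,:3]).round(2)); print(np.array(b["K"])[0])
W=np.eye(4);W[:3,:3]=Q.T@T[:3,:3];W[:3,3]=Q.T@(T[:3,3]-o["position"])
F={"R":[.464,-.295],"M":[.48,-.156],"L":[.465,.015]}
for pos,t in [([.40,-.14,.25],30),([.40,-.14,.25],45),([.40,-.14,.2],45),([.42,-.14,.2],55)]:
    P=np.eye(4);P[:3,:3]=np.diag([1.,-1,-1])@R.from_euler("y",t,degrees=True).as_matrix();P[:3,3]=pos
    d=dict(b);d["cam_to_world"]=P@W
    print(pos,t,(P@W)[:3,3].round(3),[proj(d,np.array([[f[0],f[1],.045],[f[0],f[1],.005]])).tolist() for f in F.values()])
```

```text
cam in tool [ 0.06747503 -0.00150234 -0.1379947 ] [[-0.    0.97  0.25]
 [ 1.    0.    0.  ]
 [ 0.    0.25 -0.97]]
[373.10346795   0.         319.17450526]
[0.4, -0.14, 0.25] 30 [ 0.389 -0.138  0.403] [[[479.8, 265.0], [464.4, 272.6]], [[337.0, 249.1], [335.3, 258.1]], [[162.0, 264.1], [177.1, 271.7]]]
[0.4, -0.14, 0.25] 45 [ 0.35  -0.138  0.395] [[[482.6, 323.7], [468.3, 335.7]], [[337.1, 307.5], [335.6, 320.7]], [[159.4, 322.7], [173.4, 334.8]]]
[0.4, -0.14, 0.2] 45 [ 0.35  -0.138  0.345] [[[504.9, 304.9], [486.6, 320.3]], [[339.4, 287.2], [337.5, 303.8]], [[137.6, 303.8], [155.5, 319.3]]]
[0.42, -0.14, 0.2] 55 [ 0.346 -0.138  0.334] [[[517.7, 364.7], [499.3, 383.1]], [[340.6, 345.0], [338.7, 364.5]], [[125.2, 363.5], [143.2, 381.9]]]
```

Run:
```python
from h import *
from scipy.spatial.transform import Rotation as R
b=cams.snapshot("wrist")
W=np.eye(4);W[:3,:3]=[[0,.97,.25],[1,0,0],[0,.25,-.97]];W[:3,3]=[.0675,-.0015,-.138]
F={"R":[.464,-.295],"M":[.48,-.156],"L":[.465,.015]}
for pos in([.2,-.4,.2],[.25,-.38,.2],[.3,-.3,.2],[.3,-.3,.15]):
  for yaw in(25,45):
   for t in(25,40):
    P=np.eye(4);P[:3,:3]=R.from_euler("z",yaw,degrees=True).as_matrix()@np.diag([1.,-1,-1])@R.from_euler("y",t,degrees=True).as_matrix();P[:3,3]=pos
    d=dict(b);d["cam_to_world"]=P@W
    print(pos,yaw,t,(P@W)[:3,3].round(2),[proj(d,np.array([[f[0],f[1],.045],[f[0],f[1],.005]])).astype(int).tolist() for f in F.values()])
```

```text
[0.2, -0.4, 0.2] 25 25 [ 0.2  -0.4   0.35] [[[338, 6], [336, 36]], [[215, -60], [225, -24]], [[54, -113], [80, -72]]]
[0.2, -0.4, 0.2] 25 40 [ 0.17 -0.41  0.35] [[[335, 95], [334, 121]], [[233, 49], [240, 77]], [[108, 15], [123, 45]]]
[0.2, -0.4, 0.2] 45 25 [ 0.2  -0.4   0.35] [[[441, 27], [428, 55]], [[346, -72], [343, -34]], [[217, -164], [227, -119]]]
[0.2, -0.4, 0.2] 45 40 [ 0.17 -0.43  0.35] [[[424, 110], [416, 136]], [[341, 41], [339, 69]], [[240, -15], [245, 14]]]
[0.25, -0.38, 0.2] 25 25 [ 0.25 -0.38  0.35] [[[335, 57], [333, 83]], [[209, -12], [220, 20]], [[45, -67], [72, -29]]]
[0.25, -0.38, 0.2] 25 40 [ 0.22 -0.39  0.35] [[[333, 133], [332, 157]], [[226, 82], [233, 109]], [[95, 45], [112, 73]]]
[0.25, -0.38, 0.2] 45 25 [ 0.25 -0.38  0.35] [[[420, 75], [410, 99]], [[325, -28], [324, 5]], [[194, -124], [206, -82]]]
[0.25, -0.38, 0.2] 45 40 [ 0.22 -0.41  0.35] [[[409, 147], [402, 170]], [[324, 71], [323, 98]], [[220, 8], [227, 37]]]
[0.3, -0.3, 0.2] 25 25 [ 0.3  -0.3   0.35] [[[394, 138], [386, 156]], [[261, 63], [267, 88]], [[91, 5], [114, 36]]]
[0.3, -0.3, 0.2] 25 40 [ 0.27 -0.31  0.35] [[[388, 198], [382, 218]], [[268, 137], [272, 161]], [[124, 95], [140, 121]]]
[0.3, -0.3, 0.2] 45 25 [ 0.3  -0.3   0.35] [[[450, 171], [436, 186]], [[348, 58], [345, 84]], [[211, -45], [222, -10]]]
[0.3, -0.3, 0.2] 45 40 [ 0.27 -0.33  0.35] [[[443, 227], [431, 245]], [[345, 134], [342, 158]], [[229, 59], [236, 87]]]
[0.3, -0.3, 0.15] 25 25 [ 0.3 -0.3  0.3] [[[407, 108], [396, 132]], [[251, 22], [259, 56]], [[52, -44], [84, -3]]]
[0.3, -0.3, 0.15] 25 40 [ 0.27 -0.31  0.3 ] [[[398, 166], [390, 192]], [[261, 100], [266, 131]], [[99, 55], [119, 88]]]
[0.3, -0.3, 0.15] 45 25 [ 0.3 -0.3  0.3] [[[473, 147], [454, 167]], [[353, 16], [349, 51]], [[193, -101], [208, -55]]]
[0.3, -0.3, 0.15] 45 40 [ 0.27 -0.33  0.3 ] [[[462, 198], [446, 222]], [[348, 96], [345, 127]], [[218, 17], [227, 52]]]
```

Emit:
send_rows:
  steps:
    - [15,55,0,0,0,0,0.5]
    - [30,110,0,0,0,0,0.5]
    - [35,155,0,0,0,-7,0.5]
    - [10,200,0,0,0,-14,0.5]
    - [-15,250,0,0,0,-21,0.5]
    - [-35,300,0,0,0,-28,0.5]
    - [-51,336,30,0,0,-32,0.5]
    - [-51,336,75,0,0,-32,0.5]

```text
time_s: 9.4
position: [0.2965, -0.3025, 0.1952]
tcp_rot: [0.977, 0.215, -0.0, 0.0]
wrist_force: [1.5, -0.5, -0.9]
opening: 0.0436
gripper_force: 0.0
```

Emit:
send_rows:
  steps:
    - [0,0,0,0,10,0,0.5]
    - [0,0,0,0,20,0,0.5]
    - [0,0,0,0,30,0,0.5]
    - [0,0,0,0,40,0,0.5]
    - [0,0,0,0,40,0,0.5]

```text
time_s: 10.02
position: [0.2962, -0.3002, 0.1941]
tcp_rot: [0.918, 0.201, 0.333, -0.076]
wrist_force: [0.4, 0.5, -0.4]
opening: 0.0436
gripper_force: 0.0
```

Run:
```python
from h import *
b=cams.snapshot("wrist");save(b,"w5")
```

```text
(no output)
```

View pics/w5.png

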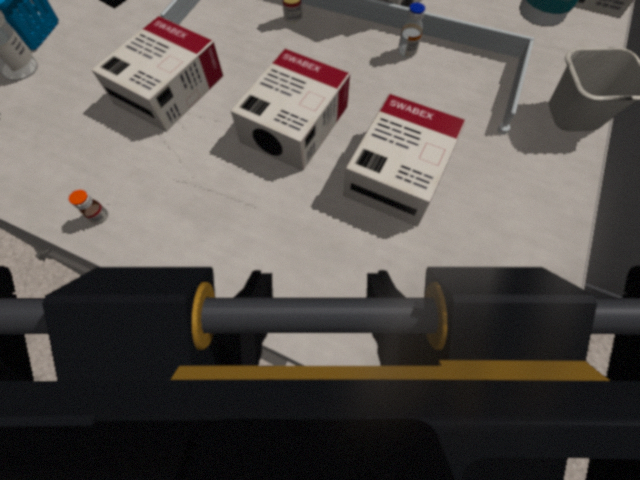

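The middle carton shows the disc at (267,142). The left (128,104) and right (388,199) cartons show bars, so those two go into the fence. I'll measure them now.

Run:
```python
from h import *
p=cams.snapshot("top"); b=cams.snapshot("wrist")
im=np.array(p["pixels"]); g=im.min(2)
hsv=cv2.cvtColor(im,cv2.COLOR_RGB2HSV)
for nm,(x0,x1) in dict(L=(235,305),M=(330,390),R=(400,465)).items():
    m=((((hsv[...,0]<8)|(hsv[...,0]>165))&(hsv[...,1]>120)&(hsv[...,2]>60))).astype(np.uint8)
    m[:,:x0]=0;m[:,x1:]=0;m[:215]=0;m[:330]; m[255:]=0
    m=cv2.morphologyEx(m,cv2.MORPH_CLOSE,np.ones((7,7)))
    c=max(cv2.findContours(m,0,2)[0],key=cv2.contourArea); bx=cv2.boxPoints(cv2.minAreaRect(c))
    print(nm,bx.round(0).tolist(),[at(p,u,.051)[:2].tolist() for u in bx])
for n,c in dict(R=[(393,96),(466,121),(421,207),(347,173)],L=[(158,17),(217,45),(167,98),(94,67)]).items():
    P=np.array([at(b,u,.051) for u in c]); print(n,P[:,:2].tolist(),P.mean(0))
cv2.imwrite("pics/c6.png",cv2.resize(im[130:310,220:500],(784,504),interpolation=cv2.INTER_CUBIC)[...,::-1])
```

```text
L [[251.0, 247.0], [252.0, 234.0], [295.0, 238.0], [294.0, 252.0]] [[0.5551, 0.0481], [0.5805, 0.0456], [0.5708, -0.034], [0.5455, -0.0311]]
M [[340.0, 239.0], [341.0, 226.0], [384.0, 228.0], [383.0, 242.0]] [[0.568, -0.1178], [0.5934, -0.1199], [0.5876, -0.1993], [0.5622, -0.1969]]
R [[414.0, 234.0], [456.0, 234.0], [456.0, 247.0], [414.0, 247.0]] [[0.5756, -0.2553], [0.5744, -0.3338], [0.55, -0.3322], [0.5512, -0.2541]]
R [[0.5786, -0.2536], [0.577, -0.3332], [0.461, -0.324], [0.4671, -0.2484]] [ 0.520925 -0.2898    0.051   ]
L [[0.5795, 0.048], [0.5677, -0.042], [0.4747, -0.0376], [0.4787, 0.0616]] [0.52515 0.0075  0.051  ]
```

View pics/c6.png

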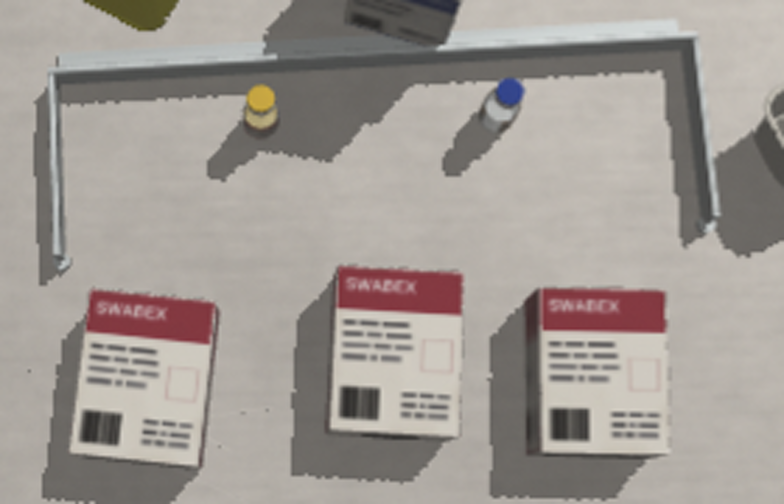

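Both bar cartons are measured. R is centred at about (0.520,-0.293), yaw about -1°, and L at about (0.521,0.012), yaw about -6.5°. I'll untilt, then go behind R.

Emit:
send_rows:
  steps:
    - [0,0,0,0,-10,0,0.55]
    - [0,0,0,0,-20,0,0.55]
    - [0,0,0,0,-30,0,0.55]
    - [0,0,0,0,-40,0,0.55]
    - [0,0,0,0,-40,0,0.55]

```text
time_s: 10.8
position: [0.3015, -0.2985, 0.1977]
tcp_rot: [0.975, 0.221, -0.0, 0.002]
wrist_force: [-0.1, -0.1, 0.1]
opening: 0.0482
gripper_force: 0.0
```

Emit:
send_rows:
  steps:
    - [40,15,0,0,0,8.5,0.55]
    - [80,30,0,0,0,17,0.55]
    - [128,51,30,0,0,26,0.55]
    - [128,51,80,0,0,26,0.55]
    - [128,51,125,0,0,26,0.55]
    - [128,51,155,0,0,26,0.55]
    - [128,51,155,0,0,26,0.55]

```text
time_s: 11.68
position: [0.434, -0.2915, 0.0399]
tcp_rot: [1.0, -0.008, -0.001, -0.001]
wrist_force: [0.3, 0.5, 0.6]
opening: 0.0481
gripper_force: 0.0
```

Emit:
send_rows:
  steps:
    - [20,0,0,0,0,0,0.55]
    - [34,1,0,0,0,2,0.55]
    - [50,3,0,0,0,4,0.55]
    - [66,6,0,0,0,5,0.55]
    - [82,9,0,0,0,5,0.55]
    - [98,12,0,0,0,4,0.55]
    - [112,14,0,0,0,3,0.55]
    - [125,16,0,0,0,2,0.55]

```text
time_s: 12.68
position: [0.5613, -0.3109, 0.0436]
tcp_rot: [1.0, -0.025, 0.001, 0.0]
wrist_force: [-2.0, -0.6, 1.2]
opening: 0.0478
gripper_force: 0.6
```

Run:
```python
from h import *
o=manip.get_obs();print(o["position"],o["tcp_rot"])
b=cams.snapshot("wrist");s=cams.snapshot("scene"); save(b,"w7"); save(s,"s7")
v=np.hstack([cv2.resize(np.array(b["pixels"]),(400,300)),np.array(s["pixels"])[150:450,200:600]])
cv2.imwrite("pics/t7.png",v[...,::-1])
```

```text
[ 0.56129856 -0.31090995  0.04356916] [ 9.99675847e-01 -2.54327840e-02  1.07259133e-03  4.73300885e-04]
```

View pics/t7.png

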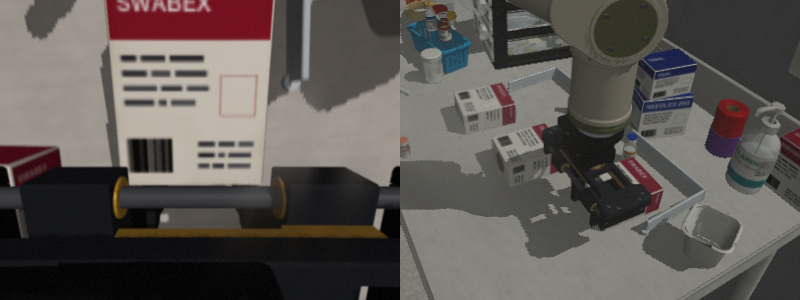

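Run:
```python
from h import *
b=cams.snapshot("wrist")
for u in [(118,42),(272,41),(125,178),(266,183),(289,82),(302,82)]:
    print(u,at(b,(u[0]*1.6,u[1]*1.6),.051),at(b,(u[0]*1.6,u[1]*1.6),.028))
```

```text
(118, 42) [ 0.6553 -0.2717  0.051 ] [ 0.66   -0.2646  0.028 ]
(272, 41) [ 0.6518 -0.3506  0.051 ] [ 0.6558 -0.3574  0.028 ]
(125, 178) [ 0.5813 -0.2657  0.051 ] [ 0.5728 -0.2574  0.028 ]
(266, 183) [ 0.5739 -0.3491  0.051 ] [ 0.5641 -0.3557  0.028 ]
(289, 82) [ 0.6311 -0.3603  0.051 ] [ 0.6315 -0.3688  0.028 ]
(302, 82) [ 0.6308 -0.3672  0.051 ] [ 0.6311 -0.3769  0.028 ]
```

R tracks the gripper squarely, with about 18–20 mm clear of both the rail and the vial. I'll finish the slide and back off.

Emit:
send_rows:
  steps:
    - [12,0,0,0,0,-0.6,0.55]
    - [24,0,0,0,0,-1.5,0.55]
    - [35,0,0,0,0,-2.5,0.55]
    - [44,0,0,0,0,-3.5,0.55]
    - [51,0,0,0,0,-4.4,0.55]
    - [55,0,0,0,0,-4.4,0.55]
    - [55,0,0,0,0,-4.4,0.55]

```text
time_s: 13.7
position: [0.6155, -0.3127, 0.0415]
tcp_rot: [1.0, 0.013, 0.0, -0.0]
wrist_force: [1.3, -0.5, -0.8]
opening: 0.048
gripper_force: 0.0
```

Emit:
send_rows:
  steps:
    - [-25,0,0,0,0,0,0.55]
    - [-60,0,-50,0,0,0,0.55]
    - [-90,0,-110,0,0,0,0.55]
    - [-120,0,-150,0,0,0,0.55]
    - [-120,0,-150,0,0,0,0.55]

```text
time_s: 14.32
position: [0.4949, -0.3179, 0.1961]
tcp_rot: [1.0, 0.011, 0.003, 0.003]
wrist_force: [0.3, 0.3, -0.9]
opening: 0.048
gripper_force: 0.0
```

Run:
```python
from h import *
o=manip.get_obs();print(o["position"],o["tcp_rot"])
b=cams.snapshot("wrist");t=cams.snapshot("top"); save(b,"w8"); save(t,"t8")
v=np.hstack([cv2.resize(np.array(b["pixels"]),(400,300)),np.array(t["pixels"])[100:400,130:530]])
cv2.imwrite("pics/t8c.png",v[...,::-1])
```

```text
[ 0.49490437 -0.31785611  0.19614217] [0.99992769 0.01145929 0.00261132 0.00254565]
```

View pics/t8c.png

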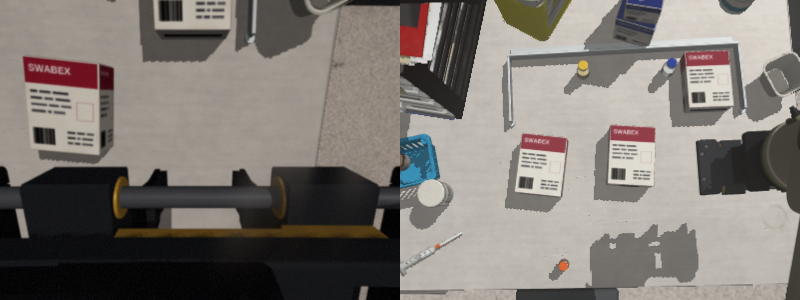

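R is wholly inside the fence: it spans (682–733, 50–109) in the right half of the picture, clear of the rails and the blue vial. Next I'll go behind L and check R numerically.

Emit:
send_rows:
  steps:
    - [-10,-57,0,0,0,1,0.55]
    - [-20,-114,0,0,0,2,0.55]
    - [-30,-171,0,0,0,4,0.55]
    - [-40,-228,0,0,0,6,0.55]
    - [-50,-285,0,0,0,7.8,0.55]
    - [-56,-342,0,0,0,7.8,0.55]
    - [-56,-342,40,0,0,7.8,0.55]
    - [-56,-342,40,0,0,7.8,0.55]

```text
time_s: 15.42
position: [0.4284, 0.0251, 0.1488]
tcp_rot: [0.999, -0.054, -0.003, -0.0]
wrist_force: [1.1, 0.3, -1.1]
opening: 0.0481
gripper_force: 0.0
```

```bash
cat > lying.py <<'E'
from h import *
def lying(p,cx,near=None):
    """fit red band of lying carton near world guess (x,y of far part) in a picture -> band corners at z=.051"""
    im=np.array(p["pixels"]);hsv=cv2.cvtColor(im,cv2.COLOR_RGB2HSV)
    m=(((hsv[...,0]<8)|(hsv[...,0]>165))&(hsv[...,1]>120)&(hsv[...,2]>60)).astype(np.uint8)
    u=proj(p,[[*cx,.051]])[0].astype(int); k=np.zeros_like(m);k[max(0,u[1]-25):u[1]+25,max(0,u[0]-35):u[0]+35]=1
    m=cv2.morphologyEx(m*k,cv2.MORPH_CLOSE,np.ones((7,7)))
    c=max(cv2.findContours(m,0,2)[0],key=cv2.contourArea); bx=cv2.boxPoints(cv2.minAreaRect(c)+tuple())
    return np.array([at(p,v,.051)[:2] for v in bx]).round(3)
E
python3 - <<'E'
from lying import *
o=manip.get_obs();print(o["position"],o["tcp_rot"])
t=cams.snapshot("top"); w=cams.snapshot("wrist")
print("R band",lying(t,(.73,-.312)).tolist()); print("L band",lying(t,(.565,.007)).tolist())
print("R corners",[at(t,u,.051)[:2].tolist() for u in((412,152),(458,150),(463,207),(415,210))])
for q in("vial_left","pot","carton_a"):
    for r in models.find_in(q,t)[:4]: print(q,np.round(r["box"]),round(r["confidence"],2))
for r in models.find_in("carton_a",w)[:4]:
    bb=r["box"]; print("w",np.round(bb),at(w,(bb[0]+bb[2]/2,bb[1]+bb[3]/2),.04),round(r["confidence"],2))
E
```

```text
[0.42839129 0.02510237 0.14882636] [ 9.98520134e-01 -5.42916127e-02 -3.14660691e-03 -2.49181579e-04]
R band [[0.734, -0.267], [0.736, -0.348], [0.71, -0.347], [0.708, -0.266]]
L band [[0.555, 0.048], [0.58, 0.046], [0.571, -0.034], [0.546, -0.031]]
R corners [[0.7349, -0.2595], [0.7378, -0.3484], [0.6256, -0.3504], [0.6212, -0.2595]]
vial_left [307. 159.  14.  22.] 0.66
carton_a [408. 148.  54.  64.] 0.96
carton_a [336. 228.  51.  60.] 0.77
carton_a [308. 158.  11.  24.] 0.57
w [250.   1. 148. 189.] [0.525  0.0131 0.04  ] 0.79
w [490.   0. 150. 139.] [ 0.5231 -0.1347  0.04  ] 0.65
```

R is centred at about (0.680,-0.306), inside but only about 5 mm past the front line, so I'll nudge it afterwards. Now I'll lower and slide L.

Emit:
send_rows:
  steps:
    - [0,0,40,0,0,0,0.55]
    - [0,0,80,0,0,0,0.55]
    - [0,0,108,0,0,0,0.55]
    - [0,0,108,0,0,0,0.55]
    - [16,0,108,0,0,0,0.55]
    - [32,0,108,0,0,0,0.55]
    - [48,0,108,0,0,-1,0.55]
    - [64,0,108,0,0,-2,0.55]

```text
time_s: 16.73
position: [0.4967, 0.017, 0.0453]
tcp_rot: [0.999, -0.038, 0.001, 0.0]
wrist_force: [-1.0, -0.3, 0.3]
opening: 0.0475
gripper_force: 0.6
```

Emit:
send_rows:
  steps:
    - [16,0,0,0,0,-1,0.55]
    - [32,1,0,0,0,-2,0.55]
    - [48,1,0,0,0,-3,0.55]
    - [58,1,0,0,0,-3.5,0.55]
    - [58,1,0,0,0,-3.5,0.55]

```text
time_s: 17.35
position: [0.5532, 0.0119, 0.0443]
tcp_rot: [1.0, -0.008, 0.001, -0.0]
wrist_force: [-1.1, 0.8, -0.6]
opening: 0.0477
gripper_force: 0.0
```

Run:
```python
from lying import *
o=manip.get_obs();print(o["position"],o["tcp_rot"],o["wrist_force"])
t=cams.snapshot("top"); w=cams.snapshot("wrist")
x,y,_=o["position"]
for n,p in(("t",t),("w",w)):
    try: print(n,lying(p,(x+.11,y)).tolist())
    except Exception as e: print(n,e)
for r in models.find_in("carton_a",w)[:3]+models.find_in("vial_left",w)[:3]+models.find_in("carton_a",t)[:3]: print(np.round(r["box"]),round(r["confidence"],2))
```

```text
[0.5532134  0.01188572 0.04434529] [ 9.99970630e-01 -7.61547638e-03  8.61099169e-04 -5.48724932e-05] [-1.14578064  0.80065223 -0.5787369 ]
t [[0.673, -0.014], [0.673, -0.031], [0.65, -0.031], [0.65, -0.014]]
w [[0.663, 0.023], [0.663, 0.002], [0.656, 0.002], [0.657, 0.023]]
[188.   0. 271. 290.] 0.9
[565. 192.  75. 176.] 0.86
[283. 187.  15.  35.] 0.82
[337. 226.  50.  61.] 0.71
[411. 150.  50.  61.] 0.68
```

L tracks squarely, centred at y about 0.010. I'll finish the slide and retreat.

Emit:
send_rows:
  steps:
    - [14,1,0,0,0,-0.5,0.55]
    - [28,3,0,0,0,-1,0.55]
    - [40,4,0,0,0,-1.5,0.55]
    - [48,5,0,0,0,-2.2,0.55]
    - [53,5,0,0,0,-2.4,0.55]
    - [53,5,0,0,0,-2.4,0.55]

```text
time_s: 18.35
position: [0.6051, 0.0064, 0.0435]
tcp_rot: [1.0, 0.014, 0.0, -0.0]
wrist_force: [0.9, -0.0, 0.5]
opening: 0.0479
gripper_force: 0.0
```

Emit:
send_rows:
  steps:
    - [-25,0,0,0,0,0,0.55]
    - [-60,0,-50,0,0,0,0.55]
    - [-90,30,-110,0,0,0,0.55]
    - [-90,80,-150,0,0,0,0.55]
    - [-90,140,-150,0,0,0,0.55]
    - [-90,200,-150,0,0,0,0.55]
    - [-90,260,-150,0,0,0,0.55]
    - [-90,305,-150,0,0,0,0.55]

```text
time_s: 19.35
position: [0.5224, -0.3041, 0.1936]
tcp_rot: [1.0, 0.013, 0.0, 0.001]
wrist_force: [0.3, 0.5, 0.2]
opening: 0.0477
gripper_force: 0.0
```

Run:
```python
from lying import *
o=manip.get_obs();print(o["position"],o["tcp_rot"])
t=cams.snapshot("top"); s=cams.snapshot("scene")
print("R band",lying(t,(.72,-.307)).tolist()); print("L band",lying(t,(.71,.005)).tolist())
for n,p in(("t",t),("s",s)):
  for q in("vial_left","pot","carton_a"):
    for r in models.find_in(q,p)[:4]: print(n,q,np.round(r["box"]),round(r["confidence"],2))
```

```text
[ 0.52239575 -0.3040751   0.19364826] [9.99920119e-01 1.26276175e-02 4.39644274e-05 5.45245517e-04]
R band [[0.734, -0.267], [0.736, -0.348], [0.71, -0.347], [0.708, -0.266]]
L band [[0.724, 0.048], [0.727, -0.031], [0.7, -0.032], [0.698, 0.046]]
t vial_left [307. 158.  11.  23.] 0.55
t pot [148. 280.  35.  27.] 0.66
t carton_a [252. 158.  46.  62.] 0.95
t carton_a [409. 148.  55.  64.] 0.57
t carton_a [234. 140. 244.  85.] 0.25
s pot [221. 196.  25.  38.] 0.67
s carton_a [318. 231.  34.  39.] 0.87
s carton_a [289. 276.  75.  59.] 0.68
s carton_a [400. 298.  85.  72.] 0.59
```

L sits at x 0.618–0.729, about 10 mm clear at front and back. Now I'll nudge R 5 mm deeper, which centres it.

Emit:
send_rows:
  steps:
    - [50,8,0,0,0,0,0.55]
    - [50,8,60,0,0,0,0.55]
    - [50,8,120,0,0,0,0.55]
    - [50,8,151,0,0,0,0.55]
    - [70,8,151,0,0,0,0.55]
    - [85,8,151,0,0,0,0.55]
    - [93,8,151,0,0,0,0.55]
    - [99,8,151,0,0,0,0.55]

```text
time_s: 20.75
position: [0.6225, -0.3058, 0.0427]
tcp_rot: [1.0, 0.014, -0.0, 0.0]
wrist_force: [-1.2, -0.2, 1.4]
opening: 0.0479
gripper_force: 0.6
```

Emit:
send_rows:
  steps:
    - [0,0,0,0,0,0,0.55]
    - [-25,0,0,0,0,0,0.55]
    - [-60,0,-50,0,0,0,0.55]
    - [-100,20,-110,0,0,0,0.55]
    - [-150,60,-150,0,0,0,0.55]
    - [-180,100,-150,0,0,0,0.55]
    - [-180,100,-150,0,0,0,0.55]

```text
time_s: 21.62
position: [0.441, -0.4162, 0.194]
tcp_rot: [1.0, 0.01, -0.0, 0.002]
wrist_force: [0.7, 1.7, -0.2]
opening: 0.0477
gripper_force: 0.0
```

Run:
```python
from lying import *
o=manip.get_obs();print(o["position"],o["time_s"])
t=cams.snapshot("top"); s=cams.snapshot("scene")
print("R band",lying(t,(.72,-.307)).tolist()); print("L band",lying(t,(.71,.005)).tolist()); print("M band",lying(t,(.58,-.16)).tolist())
# change vs first pictures around vials, pot
for n,p in(("top",t),("scene",s)):
    a=cv2.imread(f"pics/{n}0.png")[...,::-1].astype(int); b=np.array(p["pixels"]).astype(int)
    for q,(x,y,w,h) in dict(top=dict(vl=(306,159,14,20),vr=(391,157,16,20),pot=(147,280,34,28)),scene=dict(vl=(371,238,14,28),vr=(422,282,15,30),pot=(220,198,25,28)))[n].items():
        print(n,q,abs(a-b)[y:y+h,x:x+w].mean().round(1))
```

```text
[ 0.441009   -0.41624822  0.19399452] 21.625
R band [[0.741, -0.267], [0.743, -0.348], [0.718, -0.347], [0.716, -0.267]]
L band [[0.724, 0.048], [0.727, -0.033], [0.7, -0.034], [0.698, 0.046]]
M band [[0.568, -0.118], [0.593, -0.12], [0.588, -0.199], [0.562, -0.197]]
top vl 0.6
top vr 9.6
top pot 1.5
scene vl 26.3
scene vr 20.6
scene pot 20.5
```

Run:
```python
from h import *
t=cams.snapshot("top"); s=cams.snapshot("scene")
for n,p in(("top",t),("scene",s)):
    a=cv2.imread(f"pics/{n}0.png"); b=np.ascontiguousarray(np.array(p["pixels"])[...,::-1])
    for q,(x,y,w,h) in dict(top=dict(vl=(306,159,14,12),vr=(391,155,18,14),pot=(147,280,34,28)),scene=dict(vl=(371,236,16,30),vr=(420,280,18,33),pot=(218,196,27,25)))[n].items():
        T=a[y:y+h,x:x+w]; S=b[y-15:y+h+15,x-15:x+w+15]
        r=cv2.matchTemplate(S,T,cv2.TM_CCOEFF_NORMED); _,m,_,l=cv2.minMaxLoc(r); print(n,q,round(m,2),(l[0]-15,l[1]-15))
```

```text
top vl 1.0 (0, 0)
top vr 0.85 (0, 0)
top pot 1.0 (0, 0)
scene vl 0.51 (1, 12)
scene vr 0.74 (0, 0)
scene pot 1.0 (0, 0)
```

```bash
python3 -c "
from h import *
print(manip.close_job())"
```

```text
the job is handed in; nothing more can be done
None
```

The job is handed in: all three cartons were tipped onto their backs first, then the two bar cartons were slid inside the fence and the disc carton was left where it fell, and the last camera checks showed no shift of the vials or pot (left vial only confirmed from the top camera).

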